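# Jack up one side of a dead-weight tester and hold it

## Robot

A 7-joint arm with a two-finger parallel gripper is mounted at the origin on the work surface. World frame = base frame: x ahead of the robot, y to its left, z up, the work surface at z = 0. Lengths are in m, angles in rad, forces in N, time in s.
With the tool pointing down it reaches from about 0.35 to 0.9 m from the base axis. Payload 8.1 kg.
Tool frame: the origin (TCP) lies at the very end of the fingers, on their centre line; the grasp point (between the pads) lies 19 mm behind it; z points along the fingers, y is the line along which they close (so a half turn about z gives the same grasp; the last joint's range is limited). The gripper opens to 92 mm and grips with 3 to 60 N. Pads are 19 mm wide; open, the fingers measure 130 mm over their backs; the gripper's body (75 mm by 190 mm) begins 47 mm behind the grasp point.
Start: joints at [-1.273, 0.434, 0.025, 1.573, -0.012, 1.134, -0.075], TCP at [0.244, 0.575, 0.227] pointing down, gripper open.
Joint ranges: [-2.62, 2.62], [-0.44, 2.09], [-1.27, 1.32], [0.08, 2.57], [-1.32, 4.46], [0.12, 2], [-2.74, 2.74]. Speed limits (rad/s): [2.22, 2.22, 3.01, 3.01, 3.14, 3.14, 3.14].

## Interface

Orientations are given as a rotation vector (axis times angle).
In Python, from plant import arm gives the robot as it stands.
- The arm moves only by the tool carry_out, never from a script. Its arguments are lists of equal length, an entry for each row: "offset": the shift along the tool's x, y, z scaled (see below), a list of three; "twist": the turn about the tool's z scaled (see below). A call has 1 to 20 rows; each row is the pose to reach, as a shift and turn from the pose commanded when the call began, along the tool's axes at that moment; what a row does not reach only later rows make up. The controller multiplies each number of a shift by 0.1 m and each number of a turn by 0.5 rad. A row lasts 1/10 s, in which the tool goes at most 50 mm and 8.59 degrees, less where a joint would pass 70% of its speed; a pose out of reach is approached as far as the arm can. A call with a number of a shift or a turn outside -1 to 1 is refused whole. A call with a gripper value outside its range is refused whole. "grip" is the opening, from -1 (shut) to 1 (fully open), so that 0 is half open, set as the call begins (left out, the last holds). The fingers move at their own pace and stop on an object; "grip_force" is the grip in N (left out, the last holds). Time passes only in rows, so rows that repeat a pose let the fingers close. It gives the time, the measured TCP pose, the force, the opening and the grip force at its end, in the units of the state.
- arm.state(): the state, without advancing time (a new reading comes with each control period).
- arm.capture(name): name is "scene" or "top" or "wrist"; returns the picture (384x512x3 uint8, red, green, blue); there is no depth.
- arm.camera_model(name): a dict with "K" (3x3 intrinsics, pixels), "k1" (the pictures are not rectified: a ray, as slopes to the right and down, at radius r is drawn at 1 + k1 r^2 times it, then the intrinsics apply), "R" (3x3) and "t" (3): a world point X has camera coordinates R X + t. Camera axes: x right, y down, z forward; pixel columns grow to the right and rows downward; lengths in m; the calibration is good to about 2 mm. A picture is of the moment at which its call begins: read the wrist's pose just before it. camera_model takes no time and is no camera call; for the wrist camera it gives the pose at the moment of the call.
- arm.hand_in(): hands the job in; it is judged then, once.
The state is a dict: "clock": time; "joint_pos": joint angles; "dq": joint speeds; "effort": joint torques, N m; "eef_pos": TCP position; "tool_rot": TCP orientation; "ft_force": force on the tool from outside, world axes, zero at the start; "wrist_torque": the same for the moment, N m; "finger_gap": finger opening in m; "gripper_force": force on a finger pad.
Only numpy, scipy, OpenCV 4.12 (cv2) and the standard library are available. Lean on these libraries where they do the work, as an engineer would, in place of code of your own. Each camera call takes 0.05 s, during which the arm holds its last target. There are 200 camera calls.

## Task

Bring the bottle jack up to the dead-weight tester so that it stands on the bench with its saddle centred under the lift pad, then pump the jack handle until both feet on that side hang at least 10 mm clear of the bench. Finish holding the handle pressed fully down, with the tester carried by the jack alone, and do not let go: I will fit the new foot pads while you hold. Leave the gauge, the two foot pads and the spanner lying where they are.

Things in the scene. Friction and masses are not known exactly. Their poses are not given: they have to be found in the camera images.
- jack: small bottle jack, loose, 0.95 kg, standing on the bench. Origin: on its underside, below the saddle; its x points along the handle, z up. Base plate 14 mm thick, x -36 to +84 mm, y -34 to +34 mm; grey barrel 50 mm diameter on the origin, up to z 76 mm, nut to 82 mm. Handle pivot: axis along y at x 58, z 62 mm
- pump_block (a point): centre of the grip zone of the jack's dark pump block, 42 mm above the bench, 58 mm from the saddle axis: block 28 mm long, 26 mm wide between two flat sides, z 12 to 50 mm. Its y points across the flat sides, x along the handle. A good place to grip from above (on the flat sides) and slide the jack; the handle rises above it
- saddle (a point): centre of the top face of the saddle, a steel disc of 32 mm diameter on the jack's ram; 97 mm above the bench when the ram is fully in, at most 40 mm higher when pumped out
- handle_grip (a point): a point on the axis of the jack handle's black rubber grip (20 mm diameter, 75 mm long: 35 mm towards the pivot, 40 mm beyond), 200 mm from the pivot; its x points along the handle away from the jack. 177 mm above the bench with the handle up (its tip 210 mm), 64 mm with it down
- handle (a joint): rad: 0 = up (0.61 above level), 0.6 = down on its stop. A light spring lifts it. A full stroke drives the ram up 9 to 11 mm; at the grip it takes 1 to 2 N unloaded, 4 to 8 N under the tester. Let up, the ram sinks back 3 to 4 mm onto its valve: each full stroke gains 7 mm. Let it all the way up (below 0.03) before the next stroke. Three or four full strokes do the job
- pad (a point): lift point: centre of the underside of a steel disc, 32 mm diameter, under a dark bracket shelf (64 mm wide, 62 mm out from the tester's side, top at 120 mm), marked by a hex bolt head on the shelf right above it. 106 mm above the bench at the start, 36 mm out from the tester's side. Its y points out of that side, z up
- tester (a joint): tip angle of the tester about its two far feet, rad: 0 = on all feet, grows as the pad's side is lifted; the pad lies 306 mm and the near feet 240 mm from the tipping axis, so 10 mm under the feet is 0.042 (the pad then moves 4 mm back towards the tester). About 45 N at the pad lift it
- foot_a (a point): underside of one of the two feet on the lifted side, on the bench (height 0) at the start; 66 mm inwards of the pad and 140 mm to one side of it
- foot_b (a point): underside of the other foot on the lifted side, 140 mm to the other side of the pad
- tester_base: the dead-weight tester: cream case 35 to 160 mm above the bench on four feet, weights and a gauge on top up to 270 mm high, star wheel on one flank; 11 kg, cannot slide, only tip. Origin: on the bench below the lift pad; its y points out of the pad's side (level); case y -36 to -336 mm, x -170 to +170 mm
- gauge: bystander: loose dial gauge lying on its back, 72 mm diameter, 28 mm high. Origin: centre of its underside
- foot_pad_1: bystander: new aluminium foot pad with a stud, 42 mm diameter, 18 mm high, lying stud up. Origin: centre of its underside
- foot_pad_2: bystander: the second foot pad, alike
- spanner: bystander: spanner, 150 mm long, lying on the bench beyond the jack. Origin: underside of its middle; x along it

How it is judged:
By the outcome, as a careful person would: the job done as asked, in the order asked, and still so for the second after the job is handed in, while the arm keeps its last pose, push and grip.
It also fails if it takes over 67 s, if anything falls off the work surface, if the arm or the gripper's body presses on something with over 40 N, if the wrist force passes 120 N, or if a joint passes its speed limit or range.

## Working session

There is one attempt and no reset: what is moved stays moved. The work goes in short steps, Python scripts to look and compute and a tool call to move; the robot and the scene stay as the last step left them, time stands still between calls to the robot, and variables do not carry over. Pictures are saved under pics/ and viewed, at most 12 in all, crops included, and the job is handed in when it is done.

Besides the shell and the picture viewer there is one more tool, called after ">>>" as name(argument=value, ...), one argument or row to a line, values as JSON. carry_out: Moves the arm, as the interface text tells. Shifts and turns lie within -1 to 1; 1 stands for 0.1 m of shift or 0.5 rad of turn. Its arguments: {"type":"object","properties":{"offset":{"type":"array"},"twist":{"type":"array"},"grip":{"type":"number"},"grip_force":{"type":"number"}},"required":["offset","twist"]}

```bash
mkdir -p pics
cat > h.py <<'E'
import numpy as np, cv2
from plant import arm
def snap(n,f):
    m=arm.camera_model(n); im=arm.capture(n); cv2.imwrite('pics/'+f+'.png',im[:,:,::-1]); 
    np.savez('pics/'+f+'.npz',**{k:np.array(v) for k,v in m.items()}); return im
def ray(f,u,v):
    m=np.load('pics/'+f+'.npz'); K=m['K'];d=np.array([(u-K[0,2])/K[0,0],(v-K[1,2])/K[1,1]])
    s=d.copy()
    for _ in range(30): s=d/(1+m['k1']*(s@s))
    R=m['R'];return -R.T@m['t'], R.T@np.array([s[0],s[1],1])
def onz(f,u,v,z):
    c,d=ray(f,u,v); return c+d*(z-c[2])/d[2]
def tri(*obs):
    A=0;b=0
    for o in obs:
        c,d=ray(*o); d=d/np.linalg.norm(d);P=np.eye(3)-np.outer(d,d);A=A+P;b=b+P@c
    x=np.linalg.solve(A,b)
    return x,[float(np.linalg.norm(np.cross(x-ray(*o)[0],ray(*o)[1]/np.linalg.norm(ray(*o)[1])))) for o in obs]
def proj(f,X):
    m=np.load('pics/'+f+'.npz');p=m['R']@X+m['t'];s=p[:2]/p[2];s=s*(1+m['k1']*(s@s));return m['K'][:2,:2]@s+m['K'][:2,2]
E
python3 - <<'E'
from h import *
a=snap('scene','s0');b=snap('top','t0');
s=arm.state();print({k:np.round(v,3) for k,v in s.items()})
for f in('s0','t0'):
  c,d=ray(f,256,192);print(f,c,d)
E
```

```text
{'clock': np.float64(0.1), 'joint_pos': array([-1.273,  0.435,  0.025,  1.574, -0.012,  1.134, -0.075]), 'dq': array([-0.001, -0.001, -0.002, -0.005, -0.   , -0.001, -0.001]), 'effort': array([ 2.0000e-03, -6.6912e+01,  9.8800e-01, -3.1514e+01, -6.1000e-02,
        3.7000e-02,  0.0000e+00]), 'eef_pos': array([0.244, 0.575, 0.226]), 'tool_rot': array([-6.250e-01, -3.079e+00,  2.000e-03]), 'ft_force': array([ 0.865,  0.614, -0.092]), 'wrist_torque': array([-0.012, -0.035,  0.009]), 'gripper_force': np.float64(0.0), 'finger_gap': np.float64(0.092)}
s0 [1.08136654 0.5093432  1.20158407] [-0.4016057  -0.40748003 -0.82016842]
t0 [ 0.48624892 -0.02439689  1.12164843] [ 0.0624555  -0.00324661 -0.99814743]
```

View pics/s0.png

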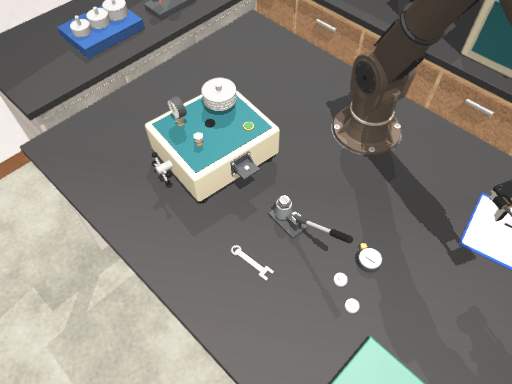

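View pics/t0.png

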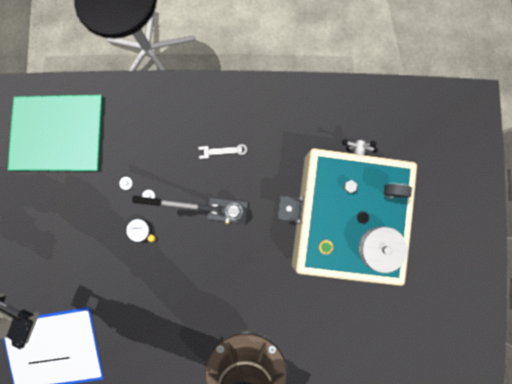

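The scene view shows the jack saddle near (284,201), grip (340,236) and bracket bolt (245,167). In the top view the saddle is at (234,211), grip tip (135,199) and bolt (289,209). I'll enlarge the area.

Run:
```python
import cv2,numpy as np
s=cv2.imread('pics/s0.png');t=cv2.imread('pics/t0.png')
a=cv2.resize(t[170:250,110:310],None,fx=4,fy=4,interpolation=cv2.INTER_CUBIC)
b=cv2.resize(s[145:215,220:360],None,fx=4,fy=4,interpolation=cv2.INTER_CUBIC)
b=cv2.resize(s[145:215,210:410],None,fx=4,fy=4,interpolation=cv2.INTER_CUBIC)
cv2.imwrite('pics/c0.png',np.vstack([a,b]))
from h import *
for n,z,pt,ps in [('saddle',.097,(234,211),(284,201)),('bolt',.125,(289,209),(245,167)),('gripend',.21,(135,199),(350,238))]:
  print(n,onz('t0',*pt,z),onz('s0',*ps,z),tri(('t0',*pt),('s0',*ps)))
for n,p in [('gauge',(138,231)),('p1',(125,183)),('p2',(148,195)),('spA',(204,153)),('spB',(242,149))]: print(n,onz('t0',*p,0.01))
for n,p in [('c1',(313,150)),('c2',(296,273)),('c3',(404,284)),('c4',(415,161))]: print(n,onz('t0',*p,0.16))
```

```text
saddle [0.4960132  0.03376093 0.097     ] [0.50463335 0.04508965 0.097     ] (array([0.49530852, 0.03587118, 0.07738425]), [0.001336573927343795, 0.001336573927343528])
bolt [ 0.50270456 -0.11890392  0.125     ] [ 0.51028936 -0.11758221  0.125     ] (array([ 0.5041995 , -0.12128934,  0.11588398]), [0.0020232335740148085, 0.002023233574014688])
gripend [0.52223627 0.27886816 0.21      ] [0.52928374 0.29152138 0.21      ] (array([0.52147231, 0.28629031, 0.19288546]), [0.0021954244660954644, 0.0021954244660954752])
gauge [0.43190064 0.33325466 0.01      ]
p1 [0.57938246 0.37866316 0.01      ]
p2 [0.54295503 0.30499962 0.01      ]
spA [0.67507573 0.13430219 0.01      ]
spB [0.68882967 0.01677651 0.01      ]
c1 [ 0.66139467 -0.17983639  0.16      ]
c2 [ 0.33339875 -0.13519726  0.16      ]
c3 [ 0.30241723 -0.42814261  0.16      ]
c4 [ 0.6362506  -0.46296784  0.16      ]
```

View pics/c0.png

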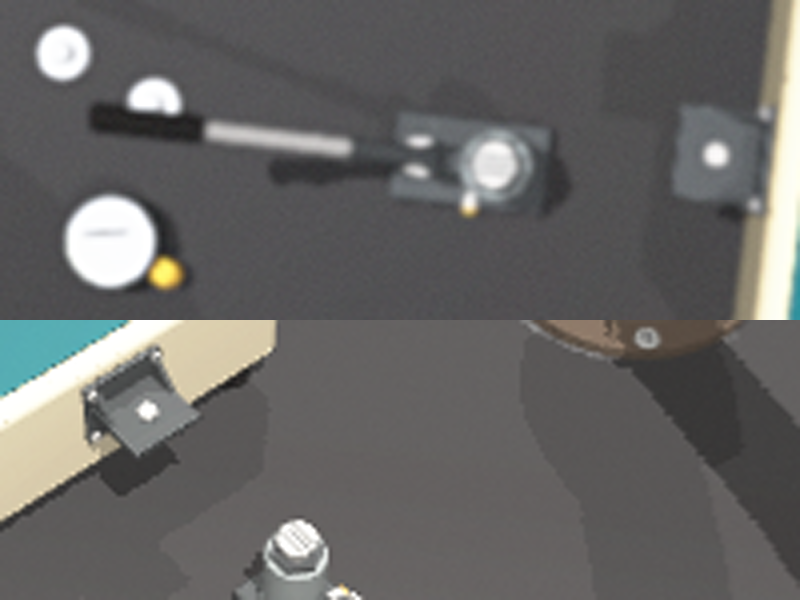

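```bash
cat >> h.py <<'E'
from scipy.spatial.transform import Rotation as Ro
def mv(target,yaw=None):
    """target world TCP, yaw of tool y axis line; prints offset/twist in call units"""
    s=arm.state();R=Ro.from_rotvec(s['tool_rot']).as_matrix()
    print('offset',np.round(R.T@(np.array(target)-s['eef_pos'])/.1,3))
    if yaw is not None:
        # tool y to be along world angle yaw (mod pi)
        ty=R.T@np.array([np.cos(yaw),np.sin(yaw),0]); a=np.arctan2(-ty[0],ty[1]); a=(a+np.pi/2)%np.pi-np.pi/2
        print('twist',round(a/.5,3),'alt',round((a-np.sign(a)*np.pi)/.5,3),'q7',round(float(s['joint_pos'][6]),2))
E
python3 - <<'E'
from h import *
np.set_printoptions(precision=4,suppress=True)
for n,pt,ps,z in [('saddle',(233.1,210.6),(284.1,199.1),.097),('bolt',(288.4,208.1),(246.6,167.1),.125),]:
  print(n,onz('t0',*pt,z),onz('s0',*ps,z),tri(('t0',*pt),('s0',*ps)))
for n,p,z in [('gripcentre',(110+147/4,170+121/4),.177),('shaftnear',(110+350/4,170+147/4),.1)]: print(n,onz('t0',*p,z))
R=Ro.from_rotvec(arm.state()['tool_rot']).as_matrix();print(R)
m=arm.camera_model('wrist');print('cam in tool',R.T@(-np.array(m['R']).T@m['t']-arm.state()['eef_pos']),'view',R.T@np.array(m['R'])[2],m['K'][0][0])
mv([.5,.0,.30],np.arctan2(-.11,.994))
E
```

```text
saddle [0.4971 0.0363 0.097 ] [0.4993 0.0406 0.097 ] (array([0.4966, 0.0373, 0.0908]), [0.0008618540460738527, 0.0008618540460738841])
bolt [ 0.5052 -0.1172  0.125 ] [ 0.5071 -0.1137  0.125 ] (array([ 0.5048, -0.1172,  0.12  ]), [0.0007004407319069733, 0.0007004407319070669])
gripcentre [0.5206 0.2584 0.177 ]
shaftnear [0.5068 0.1366 0.1   ]
[[-0.9207  0.3902 -0.0004]
 [ 0.3902  0.9207 -0.0013]
 [-0.0001 -0.0014 -1.    ]]
cam in tool [ 0.071   0.0008 -0.1586] view [-0.2658  0.0002  0.964 ] 302.0552863188119
offset [-4.604 -4.295 -0.733]
twist 2.56 alt -3.723 q7 -0.08
```

>>> carry_out(
  offset=[
    [-0.92,-0.86,-0.4],
    [-0.92,-0.86,-0.4],
    [-0.92,-0.86,-0.4],
  ],
  twist=[0,0,0],
  grip=1,
)

```text
clock: 0.4
eef_pos: [0.2967, 0.4573, 0.2672]
tool_rot: [0.629, 3.077, -0.002]
ft_force: [-0.9, 0.3, -0.2]
finger_gap: 0.0917
gripper_force: 0.0
```

>>> carry_out(
  offset=[
    [-0.92,-0.86,-0.33],
    [-0.92,-0.86,-0.33],
    [-0.92,-0.86,-0.33],
  ],
  twist=[0,0,0],
)

```text
clock: 0.7
eef_pos: [0.3478, 0.3417, 0.3005]
tool_rot: [0.63, 3.077, -0.0]
ft_force: [0.6, -0.2, -0.2]
finger_gap: 0.0919
gripper_force: 0.0
```

>>> carry_out(
  offset=[
    [-0.92,-0.86,0],
    [-0.92,-0.86,0],
    [-0.92,-0.86,0],
  ],
  twist=[0,0,0],
)

```text
clock: 1.0
eef_pos: [0.3985, 0.2259, 0.2998]
tool_rot: [0.632, 3.077, -0.001]
ft_force: [0.1, -0.1, 0.3]
finger_gap: 0.0912
gripper_force: 0.0
```

>>> carry_out(
  offset=[
    [-0.92,-0.86,0],
    [-0.92,-0.86,0],
    [-0.92,-0.86,0],
  ],
  twist=[0,0,0],
)

```text
clock: 1.3
eef_pos: [0.4494, 0.1108, 0.2998]
tool_rot: [0.632, 3.077, -0.001]
ft_force: [0.4, 0.4, 0.9]
finger_gap: 0.0919
gripper_force: 0.0
```

>>> carry_out(
  offset=[
    [0,0,0],
    [0,0,0],
    [0,0,0],
    [0,0,0],
  ],
  twist=[0.9,0.9,0.9,0.9],
)

```text
clock: 1.7
eef_pos: [0.4482, 0.115, 0.2995]
tool_rot: [-1.3, -2.859, 0.001]
ft_force: [0.2, -0.4, -0.7]
finger_gap: 0.092
gripper_force: 0.0
```

>>> carry_out(
  offset=[
    [0,0,0],
    [0,0,0],
    [0,0,0],
    [0,0,0],
  ],
  twist=[0.9,0.9,0.9,0.9],
)

```text
clock: 2.1
eef_pos: [0.4483, 0.1152, 0.2996]
tool_rot: [-1.9, -2.502, 0.001]
ft_force: [0.7, -0.2, 0.1]
finger_gap: 0.0917
gripper_force: 0.0
```

>>> carry_out(
  offset=[
    [0,0,0],
    [0,0,0],
    [0,0,0],
    [0,0,0],
  ],
  twist=[0.76,0.76,0.76,0.76],
)

```text
clock: 2.5
eef_pos: [0.4483, 0.1152, 0.2996]
tool_rot: [-2.334, -2.103, 0.0]
ft_force: [-1.1, 0.0, 0.2]
finger_gap: 0.0918
gripper_force: 0.0
```

Run:
```python
from h import *
np.set_printoptions(precision=4,suppress=True)
s=arm.state();print(s['clock'],s['eef_pos'],Ro.from_rotvec(s['tool_rot']).as_matrix(),s['joint_pos'])
snap('wrist','w1')
```

```text
2.5 [0.4483 0.1152 0.2996] [[ 0.1039  0.9946 -0.0002]
 [ 0.9946 -0.1039 -0.0001]
 [-0.0001 -0.0002 -1.    ]] [-0.7382  0.0972  0.4132  1.8596 -0.0419  1.1935 -0.4154]
```

View pics/w1.png

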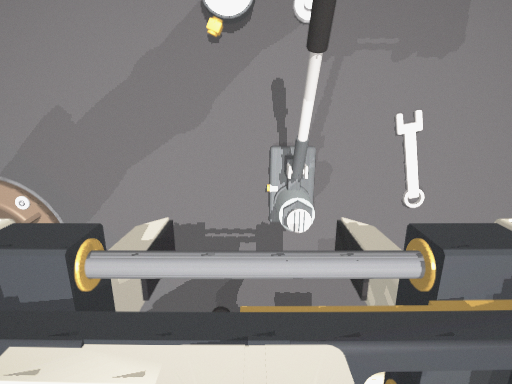

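The wrist view shows the jack with its saddle at about (299,220), base rear corners (271,148) and (316,148), and the grip end at the top (318,45).

Run:
```python
from h import *
np.set_printoptions(precision=4,suppress=True)
a=onz('w1',271,148,.014);b=onz('w1',316,148,.014);print('rear',a,b,np.linalg.norm(a-b),(a+b)/2)
print('saddle',onz('w1',298,218,.097), tri(('w1',298,218),('t0',233.1,210.6),('s0',284.1,199.1)))
h1=onz('w1',318,50,.157);h0=onz('w1',302,140,.085)
print('handle',h0,h1,np.degrees(np.arctan2(h1[0]-h0[0],h1[1]-h0[1])))
im=cv2.imread('pics/w1.png')[120:240,240:340]
cv2.imwrite('pics/w1c.png',cv2.resize(im,None,fx=5,fy=5,interpolation=cv2.INTER_CUBIC))
```

```text
rear [0.474  0.1229 0.014 ] [0.54   0.1161 0.014 ] 0.06632531592654876 [0.507  0.1195 0.014 ]
saddle [0.4971 0.0422 0.097 ] (array([0.4971, 0.038 , 0.0904]), [0.0016532174916619562, 0.0013322378670712254, 0.0011059504215182514])
handle [0.5101 0.139  0.085 ] [0.5198 0.2294 0.157 ] 6.14757945082351
```

View pics/w1c.png

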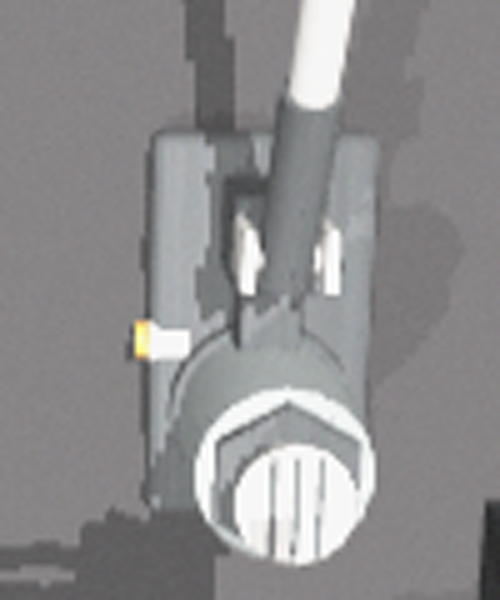

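>>> carry_out(
  offset=[
    [-0.057,0.572,0],
    [-0.057,0.572,0],
    [-0.057,0.572,0.5],
    [-0.057,0.572,1],
    [-0.057,0.572,1],
  ],
  twist=[0,0,0,0,0],
)

```text
clock: 3.05
eef_pos: [0.5006, 0.1023, 0.1946]
tool_rot: [-2.332, -2.099, 0.016]
ft_force: [0.1, 0.2, 0.3]
finger_gap: 0.0919
gripper_force: 0.0
```

>>> carry_out(
  offset=[
    [0,0,0.4],
    [0,0,0.8],
    [0,0,0.8],
  ],
  twist=[0,0,0],
)

```text
clock: 3.35
eef_pos: [0.5027, 0.103, 0.118]
tool_rot: [-2.335, -2.098, 0.008]
ft_force: [-0.1, -0.4, 0.5]
finger_gap: 0.0919
gripper_force: 0.0
```

Run:
```python
from h import *
np.set_printoptions(precision=4,suppress=True)
s=arm.state();print(s['clock'],s['eef_pos'],s['ft_force'])
snap('wrist','w2')
print(proj('w2',np.array([.4975,.037,.097])),proj('w2',np.array([.505,-.1165,.125])))
```

```text
3.35 [0.5027 0.103  0.118 ] [-0.1366 -0.4424  0.4709]
[256.2023 310.4346] [287.1119 502.9306]
```

View pics/w2.png

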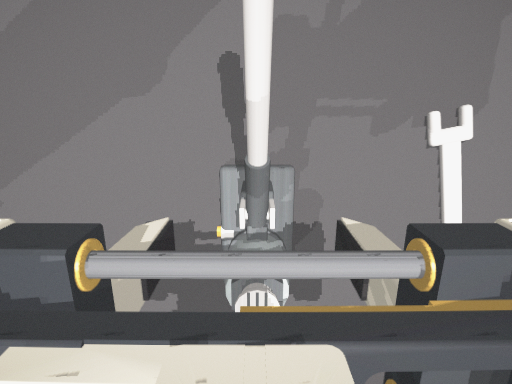

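The jack lies centred between the fingers (handle at column 257, base rear edge at row 167). I'll lower the gripper and grip the pump block.

>>> carry_out(
  offset=[
    [0,0,0.3],
    [0,0,0.55],
    [0,0,0.75],
    [0,0,0.83],
    [0,0,0.83],
  ],
  twist=[0,0,0,0,0],
)

```text
clock: 3.9
eef_pos: [0.5058, 0.1036, 0.0382]
tool_rot: [2.339, 2.097, 0.002]
ft_force: [-0.0, 0.5, 0.8]
finger_gap: 0.0917
gripper_force: 0.0
```

>>> carry_out(
  offset=[
    [0,0,0],
    [0,0,0],
    [0,0,0],
    [0,0,0],
    [0,0,0],
    [0,0,0],
  ],
  twist=[0,0,0,0,0,0],
  grip=-1,
  grip_force=20,
)

```text
clock: 4.5
eef_pos: [0.5047, 0.1032, 0.0368]
tool_rot: [-2.34, -2.096, -0.0]
ft_force: [-0.0, -0.1, -0.1]
finger_gap: 0.0485
gripper_force: 0.0
```

Run:
```python
from h import *
np.set_printoptions(precision=4,suppress=True)
s=arm.state();print(s['clock'],s['eef_pos'],s['ft_force'],s['finger_gap'],s['gripper_force'])
R=Ro.from_rotvec(s['tool_rot']).as_matrix();print(R)
snap('wrist','w3');a=snap('top','t3');b=snap('scene','s3')
A=cv2.resize(a[170:250,170:310],None,fx=5,fy=5,interpolation=cv2.INTER_CUBIC)[:, :700]
cv2.imwrite('pics/c3.png',A[:,:,::-1])
```

```text
4.5 [0.5047 0.1032 0.0368] [-0.0348 -0.1081 -0.1095] 0.048506353298827354 0.0
[[ 0.1099  0.9939  0.    ]
 [ 0.9939 -0.1099  0.0001]
 [ 0.0001  0.     -1.    ]]
```

View pics/w3.png

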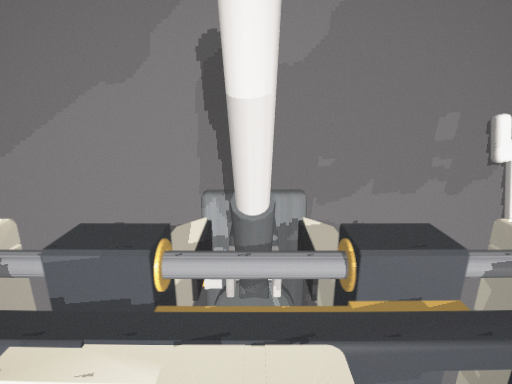

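>>> carry_out(
  offset=[
    [0,0,0],
    [0,0,0],
    [0,0,0],
    [0,0,0],
    [0,0,0],
    [0,0,0],
  ],
  twist=[0,0,0,0,0,0],
)

```text
clock: 5.25
eef_pos: [0.5045, 0.1032, 0.0367]
tool_rot: [-2.34, -2.096, 0.0]
ft_force: [-1.5, 0.5, 0.3]
finger_gap: 0.026
gripper_force: 20.0
```

>>> carry_out(
  offset=[
    [-0.1,0.02,0],
    [-0.25,0.05,0],
    [-0.4,0.1,0],
    [-0.55,0.15,0],
    [-0.7,0.2,0],
    [-0.85,0.249,0],
    [-0.95,0.249,0],
    [-0.95,0.249,0],
    [-0.95,0.249,0],
  ],
  twist=[0,0,0,0,0,0,0,0,0],
)

```text
clock: 6.15
eef_pos: [0.5188, 0.0051, 0.0367]
tool_rot: [2.341, 2.094, -0.001]
ft_force: [0.6, -4.4, -1.7]
finger_gap: 0.0259
gripper_force: 20.0
```

Run:
```python
from h import *
np.set_printoptions(precision=4,suppress=True)
s=arm.state();print(s['clock'],s['eef_pos'],s['ft_force'],s['wrist_torque'],s['finger_gap'],s['gripper_force'])
R=Ro.from_rotvec(s['tool_rot']).as_matrix();print(R)
a=snap('top','t4');b=snap('scene','s4');
A=cv2.resize(a[160:260,180:320],None,fx=4,fy=4,interpolation=cv2.INTER_CUBIC)
B=cv2.resize(b[130:180,200:340],None,fx=4,fy=4,interpolation=cv2.INTER_CUBIC)
cv2.imwrite('pics/c4.png',np.vstack([A,B])[:,:,::-1])
```

```text
6.15 [0.5188 0.0051 0.0367] [ 0.5935 -4.3711 -1.6827] [-0.937   0.0662  0.0107] 0.025869306338539684 19.998711347579956
[[ 0.1111  0.9938 -0.0001]
 [ 0.9938 -0.1111 -0.001 ]
 [-0.001   0.     -1.    ]]
```

View pics/c4.png

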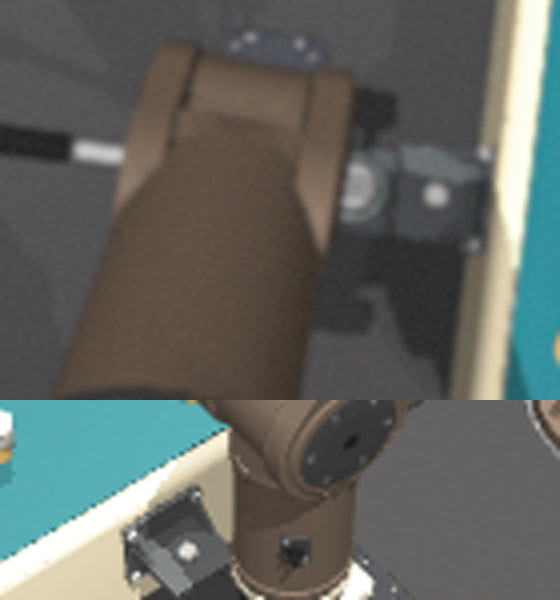

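The top view shows the saddle at crop (357,187), still outside the shelf, and the bolt at crop (436,195). The handle is behind the arm on the outward side.

Run:
```python
from h import *
np.set_printoptions(precision=4,suppress=True)
f=lambda c,r:(180+(c+.5)/4-.5,160+(r+.5)/4-.5)
S=onz('t4',*f(357,187),.097);B=onz('t4',*f(436,195),.125);print(S,B,B-S)
R=Ro.from_rotvec(arm.state()['tool_rot']).as_matrix();print('tool',R.T@(B-S)); print('vs plan',np.array([.5118,-.0611])+0, [.505-.5118,-.1165+.0611])
```

```text
[ 0.5101 -0.0645  0.097 ] [ 0.5044 -0.1179  0.125 ] [-0.0056 -0.0533  0.028 ]
tool [-0.0536  0.0003 -0.028 ]
vs plan [ 0.5118 -0.0611] [-0.006800000000000028, -0.055400000000000005]
```

>>> carry_out(
  offset=[
    [-0.15,0,0],
    [-0.3,0,0],
    [-0.42,0,0],
    [-0.5,0,0],
    [-0.56,0,0],
    [-0.56,0,0],
    [-0.56,0,0],
    [-0.56,0,0],
  ],
  twist=[0,0,0,0,0,0,0,0],
)

```text
clock: 7.05
eef_pos: [0.5127, -0.0503, 0.0367]
tool_rot: [2.341, 2.095, -0.001]
ft_force: [-0.4, -2.2, -3.6]
finger_gap: 0.0257
gripper_force: 20.0
```

Run:
```python
from h import *
np.set_printoptions(precision=4,suppress=True)
s=arm.state();print(s['clock'],s['eef_pos'],s['ft_force'],s['wrist_torque'],s['finger_gap'],s['gripper_force'],s['joint_pos'])
mv([.5126,-.0511,s['eef_pos'][2]])
```

```text
7.05 [ 0.5127 -0.0503  0.0367] [-0.4074 -2.2063 -3.6061] [-0.794   0.2873 -0.0015] 0.025710166120577166 19.99898672103882 [-0.2442  0.5213  0.3225  2.054  -0.2788  0.6074  0.1581]
offset [-0.009  0.     0.   ]
```

>>> carry_out(
  offset=[
    [0,0,0],
    [0,0,0],
    [0,0,0],
    [0,0,0],
    [0,0,0],
  ],
  twist=[0,0,0,0,0],
  grip=0.8,
)

```text
clock: 7.55
eef_pos: [0.513, -0.0494, 0.0368]
tool_rot: [2.34, 2.096, 0.0]
ft_force: [0.5, 1.0, -0.1]
finger_gap: 0.0608
gripper_force: 0.0
```

>>> carry_out(
  offset=[
    [0,0,-0.1],
    [0,0,-0.5],
    [0,0,-1],
    [0,0,-1],
  ],
  twist=[0,0,0,0],
)

```text
clock: 7.95
eef_pos: [0.5165, -0.0503, 0.1429]
tool_rot: [2.337, 2.091, 0.012]
ft_force: [1.0, 0.6, 0.1]
finger_gap: 0.0823
gripper_force: 0.0
```

>>> carry_out(
  offset=[
    [0,0,-0.5],
    [0,0,-1],
    [0,0,-1],
  ],
  twist=[0,0,0],
)

```text
clock: 8.25
eef_pos: [0.5161, -0.0504, 0.2434]
tool_rot: [2.336, 2.091, 0.013]
ft_force: [1.1, 0.6, -1.3]
finger_gap: 0.0828
gripper_force: 0.0
```

>>> carry_out(
  offset=[
    [0.5,0,-0.3],
    [0.8,0,-0.3],
    [0.8,0,-0.3],
  ],
  twist=[0,0,0],
)

```text
clock: 8.55
eef_pos: [0.5222, 0.0359, 0.2677]
tool_rot: [-2.332, -2.104, -0.005]
ft_force: [0.7, 0.4, -1.1]
finger_gap: 0.0829
gripper_force: 0.0
```

>>> carry_out(
  offset=[
    [0.5,0,0],
    [0.76,0,0],
    [0.76,0,0],
    [0.76,0,0],
  ],
  twist=[0,0,0,0],
)

```text
clock: 8.95
eef_pos: [0.5297, 0.1052, 0.2665]
tool_rot: [2.339, 2.097, -0.001]
ft_force: [-0.2, -1.2, 0.3]
finger_gap: 0.0825
gripper_force: 0.0
```

Run:
```python
from h import *
np.set_printoptions(precision=4,suppress=True)
s=arm.state();print(s['clock'],s['eef_pos'],s['ft_force'],s['finger_gap'])
w=snap('wrist','w5');a=snap('top','t5');b=snap('scene','s5')
A=cv2.resize(a[160:260,180:320],None,fx=3,fy=3,interpolation=cv2.INTER_CUBIC)
B=cv2.resize(b[120:220,200:320],None,fx=3,fy=3,interpolation=cv2.INTER_CUBIC)
AB=np.hstack([A,B]); W=w[:290]
C=np.zeros((590,780,3),np.uint8);C[:300]=AB;C[300:590,:512]=W
cv2.imwrite('pics/c5.png',C[:,:,::-1])
```

```text
8.95 [0.5297 0.1052 0.2665] [-0.1643 -1.2184  0.2991] 0.08253767592887941
```

View pics/c5.png

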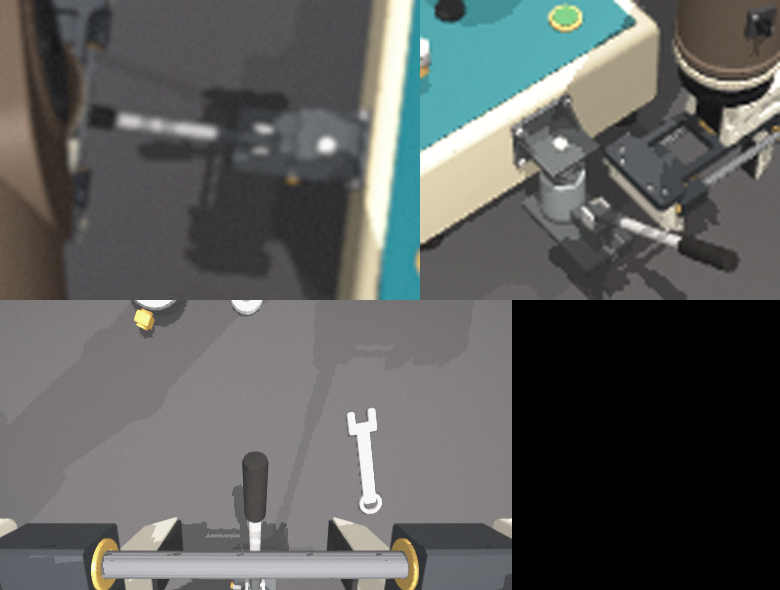

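The jack stands under the shelf; in the top crop the lug screws are at (263,129)/(263,151) and the bolt at (326,145). The wrist view shows the handle grip ahead of the fingers (column 255, rows 455–520 in the composite).

Run:
```python
from h import *
np.set_printoptions(precision=4,suppress=True)
a=onz('t0',214.6,208.9,.062);b=onz('t5',267.4,206.3,.062);print('jack moved',b-a)
# grip ends in w5, composite rows -300 ; far end top centre, near end
for u,v in [(255,158),(255,221)]:
  print(onz('w5',u,v,.2),onz('w5',u,v,.157))
S=np.array([.5057,-.1165,0]);u=np.array([.1065,.9943,0])
for nm,r in (('tip',240),('grip',200),('near',165)):
  X=S+u*(.058+r*.001*np.cos(.61))+np.array([0,0,.062+r*.001*np.sin(.61)]);print(nm,X,proj('w5',X))
s=arm.state();mv([.5293,.1042,.2])
```

```text
jack moved [ 0.0092 -0.154   0.    ]
[0.5343 0.1382 0.2   ] [0.5335 0.1308 0.157 ]
[0.5288 0.0878 0.2   ] [0.527  0.0707 0.157 ]
tip [0.5328 0.1368 0.1995] [253.2635 160.01  ]
grip [0.5293 0.1042 0.1766] [253.5346 193.0174]
near [0.5263 0.0756 0.1565] [253.7242 216.0584]
offset [ 0.004 -0.006  0.668]
```

>>> carry_out(
  offset=[
    [0,0,0.2],
    [0,0,0.4],
    [0,0,0.4],
    [0,0,0.4],
    [0,0,0.4],
    [0,0,0.4],
    [0,0,0.4],
    [0,0,0.4],
    [0,0,0.4],
    [0,0,0.4],
    [0,0,0.4],
    [0,0,0.4],
    [0,0,0.4],
  ],
  twist=[0,0,0,0,0,0,0,0,0,0,0,0,0],
  grip=-1,
  grip_force=5,
)

```text
clock: 10.4
eef_pos: [0.53, 0.1054, 0.2267]
tool_rot: [2.34, 2.096, 0.0]
ft_force: [-0.2, 0.6, -0.4]
finger_gap: 0.0005
gripper_force: 0.0
```

>>> carry_out(
  offset=[
    [0,0,0.15],
    [0,0,0.3],
    [0.05,0,0.4],
    [0.1,0,0.5],
    [0.15,0,0.61],
    [0.19,0,0.7],
    [0.23,0,0.8],
    [0.27,0,0.92],
    [0.27,0,0.92],
  ],
  twist=[0,0,0,0,0,0,0,0,0],
)

```text
clock: 11.3
eef_pos: [0.5321, 0.1328, 0.133]
tool_rot: [-2.339, -2.096, 0.003]
ft_force: [-0.4, -0.1, 1.0]
finger_gap: 0.0002
gripper_force: 0.6
```

>>> carry_out(
  offset=[
    [0.03,0,0.15],
    [0.06,0,0.3],
    [0.08,0,0.45],
    [0.09,0,0.58],
    [0.09,0,0.62],
    [0.09,0,0.64],
    [0.09,0,0.64],
  ],
  twist=[0,0,0,0,0,0,0],
)

```text
clock: 12.0
eef_pos: [0.5346, 0.142, 0.072]
tool_rot: [-2.34, -2.096, -0.003]
ft_force: [-4.4, 2.8, 16.8]
finger_gap: 0.0004
gripper_force: 8.4
```

Run:
```python
from h import *
np.set_printoptions(precision=4,suppress=True)
s=arm.state();print(s['clock'],s['eef_pos'],s['ft_force'],s['finger_gap'])
```

```text
12.0 [0.5346 0.142  0.072 ] [-4.4208  2.752  16.8149] 0.0004418939874874361
```

>>> carry_out(
  offset=[
    [0,0,-0.1],
    [-0.03,0,-0.3],
    [-0.06,0,-0.5],
    [-0.09,0,-0.64],
    [-0.2,0,-0.8],
    [-0.25,0,-1],
    [-0.25,0,-1],
  ],
  twist=[0,0,0,0,0,0,0],
)

```text
clock: 12.7
eef_pos: [0.5323, 0.1151, 0.173]
tool_rot: [2.341, 2.093, 0.004]
ft_force: [0.6, -0.8, -1.4]
finger_gap: 0.0006
gripper_force: 0.5
```

>>> carry_out(
  offset=[
    [-0.1,0,-0.3],
    [-0.11,0,-0.56],
    [-0.11,0,-0.56],
    [-0.11,0,-0.56],
    [-0.11,0,-0.56],
    [-0.11,0,-0.56],
    [-0.11,0,-0.56],
    [-0.11,0,-0.56],
    [-0.11,0,-0.56],
  ],
  twist=[0,0,0,0,0,0,0,0,0],
)

```text
clock: 13.6
eef_pos: [0.5299, 0.1054, 0.2265]
tool_rot: [-2.34, -2.096, 0.0]
ft_force: [-0.2, 0.4, -0.2]
finger_gap: 0.0004
gripper_force: 0.0
```

Run:
```python
from h import *
np.set_printoptions(precision=4,suppress=True)
s=arm.state();print(s['clock'],s['eef_pos'],s['ft_force'],s['finger_gap'])
w=snap('wrist','w6');a=snap('top','t6')
A=cv2.resize(a[160:260,180:320],None,fx=4,fy=4,interpolation=cv2.INTER_CUBIC)
C=np.zeros((590,560,3),np.uint8);C[:300]=A[50:350];C[300:590,:512]=w[:290]
cv2.imwrite('pics/c6.png',C[:,:,::-1])
X=np.array([.5328,.1368,.1995]);print('tip exp',proj('w6',X),'5mm lower',proj('w6',X-[0,0,.02]))
```

```text
13.6 [0.5299 0.1054 0.2265] [-0.2346  0.3876 -0.2491] 0.00036918762961156675
tip exp [252.4202 171.6943] 5mm lower [252.6521 165.4775]
```

View pics/c6.png

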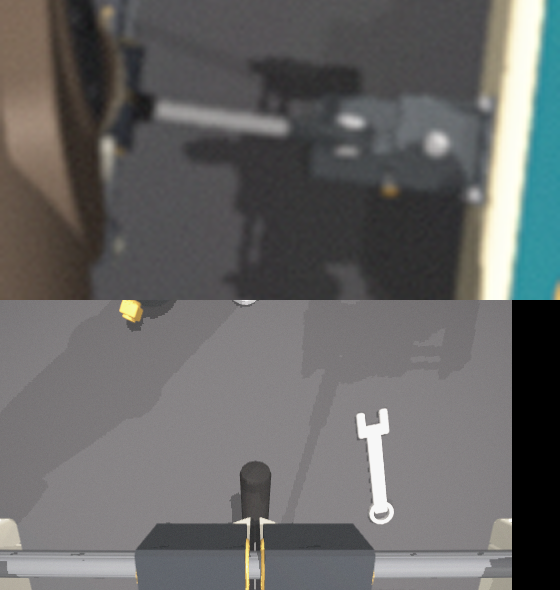

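The handle is back up (tip at about (256,168)) and the lug screws have not moved. Next, stroke 2.

>>> carry_out(
  offset=[
    [0,0,0.15],
    [0,0,0.3],
    [0.05,0,0.4],
    [0.1,0,0.5],
    [0.15,0,0.61],
    [0.19,0,0.7],
    [0.23,0,0.8],
    [0.27,0,0.92],
    [0.27,0,0.92],
  ],
  twist=[0,0,0,0,0,0,0,0,0],
)

```text
clock: 14.6
eef_pos: [0.5332, 0.1337, 0.1339]
tool_rot: [-2.339, -2.097, -0.001]
ft_force: [0.5, 3.0, 6.1]
finger_gap: 0.0004
gripper_force: 2.8
```

>>> carry_out(
  offset=[
    [0.03,0,0.15],
    [0.06,0,0.3],
    [0.08,0,0.45],
    [0.09,0,0.58],
    [0.09,0,0.62],
    [0.09,0,0.64],
    [0.09,0,0.64],
  ],
  twist=[0,0,0,0,0,0,0],
)

```text
clock: 15.3
eef_pos: [0.5349, 0.1428, 0.0721]
tool_rot: [-2.339, -2.097, -0.004]
ft_force: [-2.5, 4.8, 15.9]
finger_gap: 0.0004
gripper_force: 7.8
```

>>> carry_out(
  offset=[
    [0,0,-0.1],
    [-0.03,0,-0.3],
    [-0.06,0,-0.5],
    [-0.09,0,-0.64],
    [-0.2,0,-0.8],
    [-0.25,0,-1],
    [-0.25,0,-1],
  ],
  twist=[0,0,0,0,0,0,0],
)

```text
clock: 16.0
eef_pos: [0.5322, 0.1151, 0.173]
tool_rot: [2.341, 2.093, 0.004]
ft_force: [-0.2, -0.9, 2.2]
finger_gap: -0.0001
gripper_force: 0.5
```

>>> carry_out(
  offset=[
    [-0.1,0,-0.3],
    [-0.11,0,-0.56],
    [-0.11,0,-0.56],
    [-0.11,0,-0.56],
    [-0.11,0,-0.56],
    [-0.11,0,-0.56],
    [-0.11,0,-0.56],
    [-0.11,0,-0.56],
    [-0.11,0,-0.56],
  ],
  twist=[0,0,0,0,0,0,0,0,0],
)

```text
clock: 16.9
eef_pos: [0.5299, 0.1054, 0.2265]
tool_rot: [-2.34, -2.096, 0.001]
ft_force: [-0.2, -0.1, 0.5]
finger_gap: 0.0004
gripper_force: 0.0
```

>>> carry_out(
  offset=[
    [0,0,0],
    [0,0,0],
    [0,0,0],
    [0,0,0],
    [0,0,0],
    [0,0,0],
    [0,0,0],
  ],
  twist=[0,0,0,0,0,0,0],
  grip=0,
)

```text
clock: 17.6
eef_pos: [0.53, 0.1054, 0.2267]
tool_rot: [2.34, 2.096, 0.0]
ft_force: [-0.0, 1.0, 0.1]
finger_gap: 0.0454
gripper_force: 0.0
```

>>> carry_out(
  offset=[
    [0,0,0.25],
    [0,0,0.5],
    [0,0,0.66],
    [0,0,0.66],
    [0,0,0.66],
  ],
  twist=[0,0,0,0,0],
)

```text
clock: 18.1
eef_pos: [0.5302, 0.1054, 0.1611]
tool_rot: [2.34, 2.096, -0.0]
ft_force: [1.3, 0.1, 0.1]
finger_gap: 0.0456
gripper_force: 0.0
```

>>> carry_out(
  offset=[
    [0,0,0],
    [0,0,0],
    [0,0,0],
    [0,0,0],
    [0,0,0],
    [0,0,0],
  ],
  twist=[0,0,0,0,0,0],
  grip=-1,
  grip_force=20,
)

```text
clock: 18.7
eef_pos: [0.5302, 0.1057, 0.161]
tool_rot: [2.34, 2.096, 0.001]
ft_force: [0.2, 1.3, 1.9]
finger_gap: 0.0192
gripper_force: 20.0
```

Run:
```python
from h import *
np.set_printoptions(precision=4,suppress=True)
s=arm.state();print(s['clock'],s['eef_pos'],s['ft_force'],s['finger_gap'],s['gripper_force'])
```

```text
18.7 [0.5302 0.1057 0.161 ] [0.1528 1.2627 1.9278] 0.019240951873539865 20.000246465206146
```

>>> carry_out(
  offset=[
    [0.06,0,0.09],
    [0.116,0,0.187],
    [0.16,0,0.277],
    [0.203,0,0.367],
    [0.24,0,0.46],
    [0.272,0,0.555],
    [0.3,0,0.65],
    [0.321,0,0.749],
    [0.337,0,0.85],
    [0.351,0,0.946],
    [0.351,0,0.946],
  ],
  twist=[0,0,0,0,0,0,0,0,0,0,0],
)

```text
clock: 19.8
eef_pos: [0.5343, 0.1414, 0.0654]
tool_rot: [2.339, 2.097, 0.001]
ft_force: [0.5, 2.8, 6.6]
finger_gap: 0.0192
gripper_force: 20.0
```

>>> carry_out(
  offset=[
    [0.005,0,0.1],
    [0.01,0,0.18],
    [0.01,0,0.19],
    [0.01,0,0.19],
    [0.01,0,0.19],
  ],
  twist=[0,0,0,0,0],
)

```text
clock: 20.3
eef_pos: [0.5346, 0.1424, 0.0476]
tool_rot: [2.339, 2.097, 0.003]
ft_force: [-0.7, 4.4, 6.9]
finger_gap: 0.0191
gripper_force: 20.0
```

Run:
```python
from h import *
np.set_printoptions(precision=4,suppress=True)
s=arm.state();print(s['clock'],s['eef_pos'],s['ft_force'],s['finger_gap'],s['gripper_force'])
w=snap('wrist','w7');a=snap('top','t7');b=snap('scene','s7')
A=cv2.resize(a[160:230,230:310],None,fx=5,fy=5,interpolation=cv2.INTER_CUBIC)
B=cv2.resize(b[130:200,215:295],None,fx=5,fy=5,interpolation=cv2.INTER_CUBIC)
C=np.zeros((600,800,3),np.uint8);C[:350,:400]=A;C[:350,400:]=B;C[350:600,:512]=w[40:290]
cv2.imwrite('pics/c7.png',C[:,:,::-1])
```

```text
20.3 [0.5346 0.1424 0.0476] [-0.6903  4.4121  6.9206] 0.019074788876699084 19.998668432235718
```

View pics/c7.png

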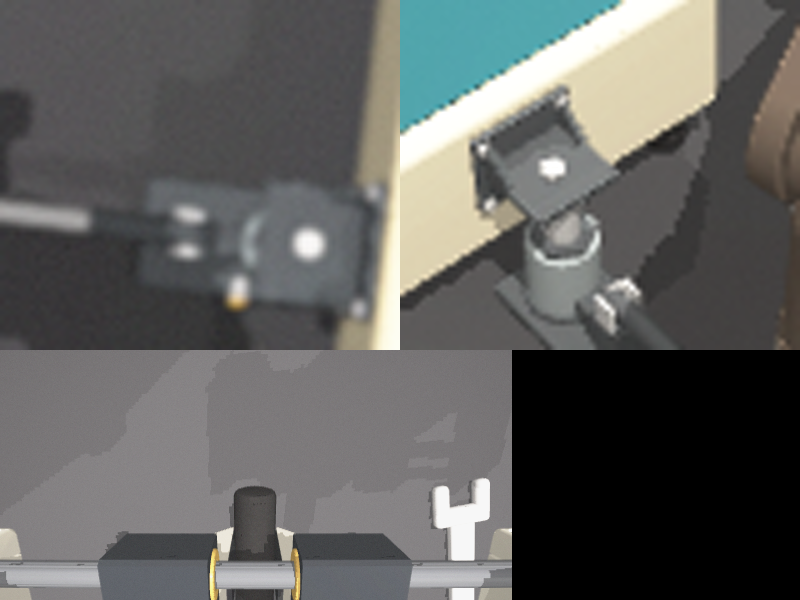

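The jack is upright under the pad, the ram extended, and the bolt has risen in the scene view to (245,163) from (246,168). I'll press further down to the stop.

>>> carry_out(
  offset=[
    [0,0,0.01],
    [0,0,0.02],
    [0,0,0.02],
    [0,0,0.02],
  ],
  twist=[0,0,0,0],
)

```text
clock: 20.85
eef_pos: [0.5346, 0.1424, 0.0457]
tool_rot: [2.339, 2.097, 0.003]
ft_force: [0.1, 3.1, 6.8]
finger_gap: 0.0197
gripper_force: 20.0
```

>>> carry_out(
  offset=[
    [0,0,0.01],
    [0,0,0.01],
    [0,0,0.01],
  ],
  twist=[0,0,0],
)

```text
clock: 21.15
eef_pos: [0.5346, 0.1424, 0.0447]
tool_rot: [2.339, 2.097, 0.003]
ft_force: [-1.1, 3.4, 7.1]
finger_gap: 0.0193
gripper_force: 20.0
```

```bash
cat > lift.py <<'E'
from h import *
from scipy.optimize import least_squares
import sys
# bolt/bracket dot tracking by subpixel template match of bright bolt
def bolt(f,g):
    im=cv2.imread('pics/'+f+'.png',0).astype(np.float32);u,v=map(round,g)
    w=im[v-4:v+5,u-4:u+5];w=np.clip(w-(w.max()+np.median(w))/2,0,None);yy,xx=np.mgrid[v-4:v+5,u-4:u+5]
    return (w*xx).sum()/w.sum(),(w*yy).sum()/w.sum()
f=sys.argv[1]
p0=[bolt('s0',(246.6,167)),bolt('t0',(288.4,208.1))];p1=[bolt('s'+f,(245,163)),bolt('t'+f,(291,208))]
print(p0,p1)
a,_=tri(('s0',*p0[0]),('t0',*p0[1]));b,_=tri(('s'+f,*p1[0]),('t'+f,*p1[1]))
print('bolt',a,b,'lift',b-a)
E
python3 - <<'E'
from h import *
s=arm.state();print(s['clock'],s['eef_pos'],s['ft_force'],s['finger_gap'],s['gripper_force'])
snap('top','t8');snap('scene','s8')
E
python3 lift.py 5; python3 lift.py 7; python3 lift.py 8
```

```text
21.15 [0.53462086 0.14236584 0.04467806] [-1.14006371  3.44095124  7.059521  ] 0.0192759034408708 19.99995768070221
[(np.float64(246.45558546433378), np.float64(167.114401076716)), (np.float64(288.5765877957659), np.float64(208.25031133250312))] [(np.float64(246.19372693726936), np.float64(166.64944649446494)), (np.float64(288.5097919216646), np.float64(207.72643818849448))]
bolt [ 0.50452163 -0.11789378  0.11896729] [ 0.5059357  -0.11737286  0.12307217] lift [0.00141406 0.00052092 0.00410488]
[(np.float64(246.45558546433378), np.float64(167.114401076716)), (np.float64(288.5765877957659), np.float64(208.25031133250312))] [(np.float64(245.11507936507937), np.float64(163.0489417989418)), (np.float64(291.2838874680307), np.float64(208.31074168797954))]
bolt [ 0.50452163 -0.11789378  0.11896729] [ 0.50409829 -0.12384431  0.13390143] lift [-0.00042334 -0.00595053  0.01493413]
[(np.float64(246.45558546433378), np.float64(167.114401076716)), (np.float64(288.5765877957659), np.float64(208.25031133250312))] [(np.float64(245.1042524005487), np.float64(163.0713305898491)), (np.float64(291.3333333333333), np.float64(208.37939393939394))]
bolt [ 0.50452163 -0.11789378  0.11896729] [ 0.50393593 -0.12404241  0.13346793] lift [-0.0005857  -0.00614862  0.01450063]
```

>>> carry_out(
  offset=[
    [0,0,0],
    [0,0,0],
    [0,0,0.01],
    [0,0,0.02],
    [0,0,0.02],
  ],
  twist=[0,0,0,0,0],
  grip_force=50,
)

```text
clock: 21.75
eef_pos: [0.5347, 0.1424, 0.0429]
tool_rot: [-2.34, -2.097, -0.003]
ft_force: [-1.9, 2.7, 11.7]
finger_gap: 0.0187
gripper_force: 50.0
```

Run:
```python
from h import *
np.set_printoptions(precision=4,suppress=True)
s=arm.state();print(s['clock'],s['eef_pos'],s['ft_force'],s['finger_gap'],s['gripper_force'])
w=snap('wrist','w9')
S=np.array([.5062,-.117,0]);u=np.array([.1065,.9943,0])
for ph in (.01,.04,.07,.1):
  q=np.array([0,0,1.]);d=u*np.cos(ph)+q*np.sin(ph);n=-u*np.sin(ph)+q*np.cos(ph);P=S+u*.058+q*.062+d*.24
  print(ph,'tip top',proj('w9',P+n*.01),'tip bottom',proj('w9',P-n*.01))
cv2.imwrite('pics/c9.png',cv2.resize(w[130:290,190:330],None,fx=3.7,fy=3.7,interpolation=cv2.INTER_CUBIC)[:,:,::-1])
```

```text
21.75 [0.5347 0.1424 0.0429] [-1.9345  2.6872 11.6668] 0.018730113918614753 50.001933574676514
0.01 tip top [251.0031 188.314 ] tip bottom [251.4367 177.2823]
0.04 tip top [250.8202 194.054 ] tip bottom [251.2917 180.5276]
0.07 tip top [250.6201 200.9636] tip bottom [251.1345 184.5633]
0.1 tip top [250.4003 209.2322] tip bottom [250.9635 189.5057]
```

View pics/c9.png

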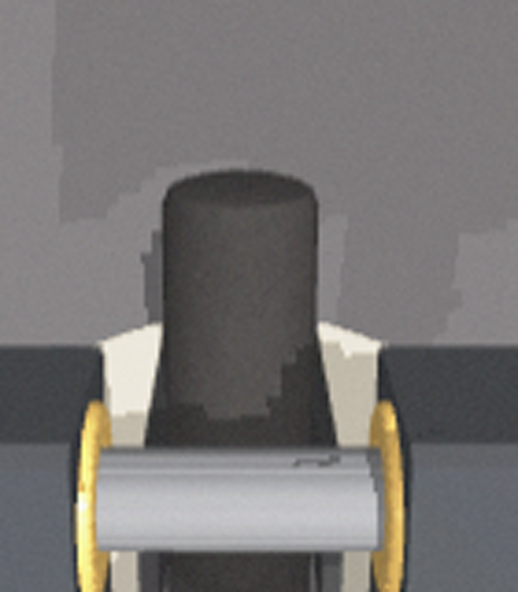

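The grip's end face spans rows about 176–186, matching a handle 0.01 above level, so it is on its stop. Next I check the tip angle.

```bash
cat > tip.py <<'E'
from h import *
from scipy.optimize import least_squares
import sys
f=sys.argv[1]
P=np.array([.5047,-.1172,0]);psi=np.radians(6.5);n=np.array([np.sin(psi),np.cos(psi),0]);e=np.array([np.cos(psi),-np.sin(psi),0])
A=P-.306*n
def rot(X,th): return Ro.from_rotvec(e*th).apply(X-A)+A
def feats(cam):
    g0=cv2.imread(f'pics/{cam}0.png',0);g1=cv2.imread(f'pics/{cam}{f}.png',0)
    # region: pixels of the case top plane z=.16 and the shelf z=.12, excluding tall items
    m=np.zeros_like(g0);
    def poly(z,x0,x1,y0,y1):
        return np.array([proj(cam+'0',P+e*x+n*y+np.array([0,0,z])) for x,y in((x0,y0),(x1,y0),(x1,y1),(x0,y1))]).astype(np.int32)
    cv2.fillPoly(m,[poly(.16,-.175,.175,-.06,-.03)],1);cv2.fillPoly(m,[poly(.12,-.036,.036,-.036,.03)],2)
    out=[]
    for lab,z in((1,.16),(2,.122)):
        p=cv2.goodFeaturesToTrack(g0,20,.03,4,mask=(m==lab).astype(np.uint8))
        q,st,er=cv2.calcOpticalFlowPyrLK(g0,g1,p,None,winSize=(11,11))
        b,_,_=cv2.calcOpticalFlowPyrLK(g1,g0,q,None,winSize=(11,11))
        for a,c,s,bb in zip(p[:,0],q[:,0],st[:,0],b[:,0]):
            if s and np.linalg.norm(a-bb)<.2: out.append((cam,a,c,onz(cam+'0',*a,z)))
    return out
F=feats('s')+feats('t')
def res(v): return np.concatenate([(proj(c+'0',rot(X,v[0]))-proj(c+'0',X)-(q-a)) for c,a,q,X in F])
r=least_squares(res,[0.03],loss='soft_l1',f_scale=.2)
for cam in 'st':
    G=[x for x in F if x[0]==cam]; F0,F=F,G
    rr=least_squares(res,[0.03],loss='soft_l1',f_scale=.2);F=F0;print(cam,len(G),rr.x)
print(f,'theta',r.x,'feet mm',r.x*240,'median res',np.median(abs(res(r.x))))
E
python3 - <<'E'
from h import *
snap('top','t9');snap('scene','s9')
E
python3 tip.py 5; python3 tip.py 8; python3 tip.py 9
```

```text
s 13 [-0.0002198]
t 10 [-0.00043]
5 theta [-0.00028304] feet mm [-0.06793064] median res 0.027474989985535103
s 15 [0.04605288]
t 7 [0.04695262]
8 theta [0.04627857] feet mm [11.10685777] median res 0.13772331430749318
s 13 [0.04701429]
t 7 [0.04780558]
9 theta [0.04718668] feet mm [11.32480305] median res 0.10033472773065455
```

Run:
```python
from plant import arm
s=arm.state();print(s['clock'],s['ft_force'],s['gripper_force']);print(arm.hand_in())
```

```text
21.9 [-1.97895371  3.45093511 10.96838952] 50.00177800655365
the job is handed in; nothing more can be done
None
```

The jack stands under the lift pad and the arm is holding its handle on the down stop; after three strokes the camera images put the near feet about 11 mm clear of the bench, and the job is handed in (the hand-in gave no verdict).

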